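# Sweep the loose heat sinks into the catch tray

### The arm

A 7-joint arm with a two-finger parallel gripper is mounted at the origin on the work surface. World frame = base frame: x ahead of the robot, y to its left, z up, the work surface at z = 0. Lengths are in m, angles in rad, forces in N, time in s.
With the tool pointing down it reaches from about 0.425 to 0.875 m from the base axis. Payload 4.7 kg.
Tool frame: the origin (TCP) lies at the very end of the fingers, on their centre line; the grasp point (between the pads) lies 19 mm behind it; z points along the fingers, y is the line along which they close (so a half turn about z gives the same grasp; the last joint's range is limited). The gripper opens to 87 mm and grips with 3 to 60 N. Pads are 19 mm wide; open, the fingers measure 117 mm over their backs; the gripper's body (75 mm by 190 mm) begins 51 mm behind the grasp point.
Start: joints at [-1.312, 0.321, -0.07, 1.45, 0.023, 1.371, -0.057], TCP at [0.158, 0.631, 0.223] pointing down, gripper open.
Joint ranges: [-2.86, 2.86], [-0.3, 2.09], [-1.38, 1.24], [0.06, 2.45], [-1.56, 4.7], [0.09, 2.05], [-2.69, 2.69]. Speed limits (rad/s): [2.57, 2.57, 3.14, 3.14, 3.14, 3.14, 3.14].

### API

Orientations are given as a rotation vector (axis times angle).
In Python, from bench import ctrl, imaging, ticket gives the robot as it stands.
- The arm moves only by the tool jog_arm, never from a script. Its argument "rows" is text: rows parted by semicolons, each of 7 numbers parted by spaces: the shift along the tool's x, y, z in cm, then the turn, a rotation vector about the tool's x, y, z in rad, then the closure, from -1 (fully open) to 1 (shut), so that 0 is half open. A call has 1 to 5 rows; each row shifts and turns the commanded pose from where the row before left it, along the tool's axes as they then stand; what a row does not reach is not made up. A row lasts 1/8 s, in which the tool goes at most 62.5 mm and 10.7 degrees, less where a joint would pass 70% of its speed; a pose out of reach is approached as far as the arm can. A call with a gripper value outside its range is refused whole. The fingers move at their own pace and stop on an object; "force" is the grip in N (left out, the last holds). Time passes only in rows, so rows that do not move let the fingers close. It gives the time, the measured TCP pose, the force, the opening and the grip force at its end, in the units of the state.
- ctrl.get_state(): the state, without advancing time (a new reading comes with each control period).
- imaging.get_image(name): name is "scene" or "top" or "wrist"; returns a dict with "img" (480x640x3 uint8, blue, green, red), "vertical_fov" (degrees; the focal length in pixels is half the picture's height over the tangent of half this angle, whatever the lens; pixels are square), "cx", "cy" (the principal point, pixels), "origin" and "orientation" of the camera in the world. Camera axes: x right, y down, z forward; pixel columns grow to the right and rows downward; lengths in m; the calibration is good to about 2 mm. A picture is of the moment at which its call begins. There is no depth.
- ticket.close_job(): hands the job in; it is judged then, once.
The state is a dict: "time": time; "joint_positions": joint angles; "qd": joint speeds; "joint_torque": joint torques, N m; "position": TCP position; "tool_rot": TCP orientation; "ft_force": force on the tool from outside, world axes, zero at the start; "torque": the same for the moment, N m; "grip_width": opening from 0.0 (shut) to 1.0 (fully open); "grip_force": force on a finger pad.
Only numpy, scipy, OpenCV 4.12 (cv2) and the standard library are available. Lean on these libraries where they do the work, as an engineer would, in place of code of your own. Each camera call takes 0.05 s, during which the arm holds its last target. There are 200 camera calls.

### The job

Clear the repair mat: sweep the three small finned heat sinks that lie loose on it into the black catch tray through its open side, so that all three lie flat and wholly inside the tray. Push them along the mat gently with your fingertips, without pinching, tipping or lifting them, and leave everything else where it is.

Things in the scene. Friction and masses are not known exactly. Their poses are not given: they have to be found in the camera images.
- tray: black catch tray, fixed to the mat, open at the top and on its +y side (the mouth). Inside (mm) 200 wide (own x from -100 to 100) and 110 deep (own y from -55 at the back wall to +55 at the mouth edge); walls on the back and both sides 4 thick, 25 tall; no lip at the mouth: the floor is level with the mat. Origin: centre of the inner floor, on the mat top; own z up
- sink_a: one of three identical small finned aluminium heat sinks, square, 40 x 40 mm, 18 mm tall, about 45 g, lying loose on the mat with the fins up, slides easily. Origin: centre of its underside; its sides are along own x and y. The blue mat is fixed, level, its top 3 mm above the bench (z = 0.003)
- sink_b: one of three identical small finned aluminium heat sinks, square, 40 x 40 mm, 18 mm tall, about 45 g, lying loose on the mat with the fins up, slides easily. Origin: centre of its underside; its sides are along own x and y. The blue mat is fixed, level, its top 3 mm above the bench (z = 0.003)
- sink_c: one of three identical small finned aluminium heat sinks, square, 40 x 40 mm, 18 mm tall, about 45 g, lying loose on the mat with the fins up, slides easily. Origin: centre of its underside; its sides are along own x and y. The blue mat is fixed, level, its top 3 mm above the bench (z = 0.003)
- spool: bystander: yellow solder spool, diameter 54, 46 tall (mm). Origin: centre of its underside
- jar: bystander: small closed jar, diameter 44, 42 tall (mm). Origin: centre of its underside
- choke: bystander: round copper-wound choke lying flat, diameter 28, 12 tall (mm). Origin: centre of its underside
- tweezers: bystander: steel tweezers lying flat, 140 long along own x, 14 wide, 8 tall; origin near mid-length (mm)
- screwdriver: bystander: black-handled screwdriver lying flat, about 160 long along own x, handle to -x, up to 30 wide (mm). Origin: centre of its underside
- multimeter: bystander: yellow multimeter lying on the bench, 190 (own x) x 90 x 50 tall (mm). Origin: centre of its underside
- spray_can: bystander: upright spray can, diameter 60, 190 tall (mm). Origin: centre of its underside

How it is judged:
By the outcome, as a careful person would: the job done as asked, in the order asked, and still so for the second after the job is handed in, with the robot touching nothing.
It also fails if it takes over 72 s, if anything falls off the work surface, if the arm or the gripper's body presses on something with over 40 N, if the wrist force passes 120 N, or if a joint passes its speed limit or range.

## Working session

There is one attempt and no reset: what is moved stays moved. The work goes in short steps, Python scripts to look and compute and a tool call to move; the robot and the scene stay as the last step left them, time stands still between calls to the robot, and variables do not carry over. Pictures are saved under pics/ and viewed, at most 10 in all, crops included, and the job is handed in when it is done.

Besides the shell and the picture viewer there is one more tool, called after "Request:" in YAML: its name, and indented under it one key for each argument. jog_arm: Moves the arm, as the interface text tells. Its arguments: {"type":"object","properties":{"rows":{"type":"string"},"force":{"type":"number"}},"required":["rows"]}

```bash
mkdir -p pics; cat > h.py <<'E'
import numpy as np,cv2
from scipy.spatial.transform import Rotation as R
from bench import ctrl,imaging,ticket
def get(name,save=None):
    d=imaging.get_image(name)
    if save: cv2.imwrite('pics/'+save+'.png',d['img'])
    return d
def rot(d):
    o=np.array(d['orientation'],float)
    return o if o.shape==(3,3) else (R.from_rotvec(o).as_matrix() if o.size==3 else R.from_quat(o).as_matrix())
def ray(d,px,z):
    px=np.atleast_2d(np.array(px,float));f=240/np.tan(np.radians(d['vertical_fov'])/2)
    v=np.c_[(px[:,0]-d['cx'])/f,(px[:,1]-d['cy'])/f,np.ones(len(px))]@rot(d).T
    o=np.array(d['origin']);return o+v*((z-o[2])/v[:,2])[:,None]
E
python3 - <<'E'
from h import *
for n in ('top','scene'):
    d=get(n,n+'0');print({k:v for k,v in d.items() if k!='img'})
s=ctrl.get_state();print(s['position'],s['tool_rot'],s['grip_width'],s['time'])
E
```

```text
{'vertical_fov': 49.82561176004285, 'cx': 315.322599084732, 'cy': 236.4202515361762, 'origin': array([0.28224521, 0.04837296, 1.38818729]), 'orientation': array([-2.1248145 ,  2.13268809, -0.20398463])}
{'vertical_fov': 57.339703207135535, 'cx': 322.80225720515034, 'cy': 231.5194692342407, 'origin': array([1.15653425, 0.38540556, 0.75834893]), 'orientation': array([-1.34915514, -2.22200699,  0.9090905 ])}
[0.15744956 0.63014261 0.22157756] [-3.83470201e-01 -3.11799056e+00  2.63922672e-03] 1.0018510740627278 0.1
```

View pics/top0.png

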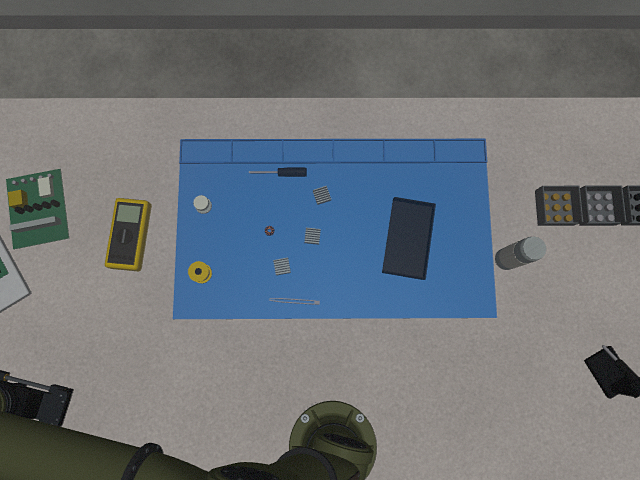

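View pics/scene0.png

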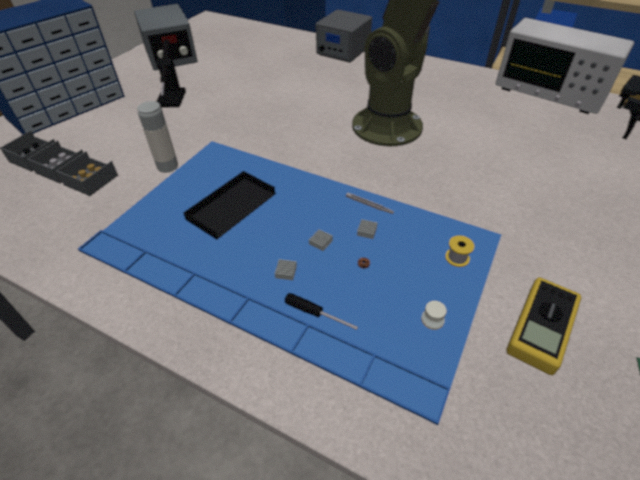

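The top view shows the sinks at px (321,195), (312,236) and (282,266). The tray is at (409,238) with its mouth to image left (+y), the choke at (269,231), tweezers at (294,301) and screwdriver at (280,172). Next I measure these.

```bash
cat >> h.py <<'E'
def sinks(d):
    im=d['img'];hsv=cv2.cvtColor(im,cv2.COLOR_BGR2HSV)
    m=((hsv[...,1]<110)&(hsv[...,2]>50)).astype(np.uint8)*255
    m[:165]=0;m[315:]=0;m[:,:215]=0;m[:,470:]=0
    m=cv2.morphologyEx(m,cv2.MORPH_CLOSE,np.ones((3,3)))
    out=[]
    for c in cv2.findContours(m,cv2.RETR_EXTERNAL,cv2.CHAIN_APPROX_NONE)[0]:
        if cv2.contourArea(c)<60: continue
        p=ray(d,c[:,0,:],.018)[:,:2]*1000
        r=cv2.minAreaRect(p.astype(np.float32));out.append(np.round([*r[0],*r[1],r[2]],1))
    return out
E
python3 - <<'E'
from h import *
d=cv2.imread('pics/top0.png');D=get('top');
for s in sinks(D):print('s',s)
hsv=cv2.cvtColor(D['img'],cv2.COLOR_BGR2HSV)
m=((hsv[...,2]<75)).astype(np.uint8);m[:165]=0;m[315:]=0;m[:,:360]=0;m[:,470:]=0
c=max(cv2.findContours(m,0,2)[0],key=cv2.contourArea)
for z in(.003,.028):
    r=cv2.minAreaRect((ray(D,c[:,0],z)[:,:2]*1000).astype(np.float32));print(r,cv2.boxPoints(r))
print(ray(D,[[269,231],[269,301],[320,302],[294,172],[306,172],[249,172],[200,272],[202,204],[179,139],[487,139],[496,318],[174,318]],.01).round(3))
s=D['img'][160:320,240:450];cv2.imwrite('pics/c.png',cv2.resize(s,None,fx=3.7,fy=3.7,interpolation=2))
E
```

```text
s [364.4  94.2 132.6  12.2  86. ]
s [456.9 127.5  42.1  41.1  10. ]
s [538.9  46.1  40.   43.   83.4]
s [553.1 162.3  27.1  24.8  89.8]
s [ 535.  -214.6  116.   208.5   80. ]
s [652.8  19.5  43.6  42.1  18.9]
s [717.5 142.2 154.5  23.   89.9]
((535.7378540039062, -217.66720581054688), (117.5936050415039, 214.6905975341797), 79.93878936767578) [[ 419.7715  -256.80658]
 [ 631.1606  -294.31305]
 [ 651.7042  -178.52783]
 [ 440.31512 -141.02136]]
((531.1629028320312, -212.86572265625), (115.47127532958984, 210.8158721923828), 79.93878173828125) [[ 417.28955 -251.29869]
 [ 624.8634  -288.12827]
 [ 645.03625 -174.43275]
 [ 437.4624  -137.60318]]
[[ 0.553  0.163  0.01 ]
 [ 0.364  0.161  0.01 ]
 [ 0.361  0.026  0.01 ]
 [ 0.72   0.096  0.01 ]
 [ 0.72   0.062  0.01 ]
 [ 0.72   0.22   0.01 ]
 [ 0.442  0.346  0.01 ]
 [ 0.629  0.347  0.01 ]
 [ 0.817  0.418  0.01 ]
 [ 0.816 -0.448  0.01 ]
 [ 0.317 -0.439  0.01 ]
 [ 0.321  0.41   0.01 ]]
```

View pics/c.png

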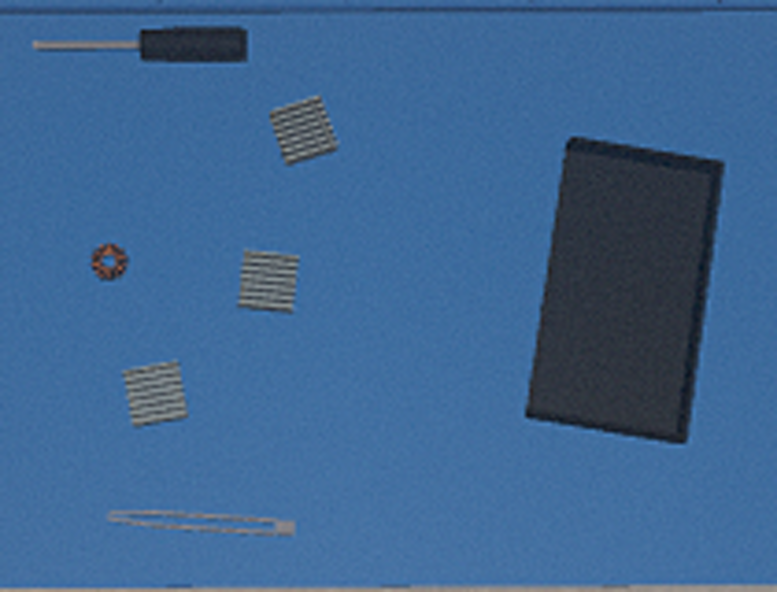

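The crop shows the sinks at about yaw +9°, -6° and +18°. In world mm they are at (457,127), (539,46) and (653,20). The tray centre is about (534,-212), yaw -10°, with the mouth mid at about (544,-158). I'll push with nearly shut fingertips, one sink per lane, starting with the middle one.

Request:
jog_arm:
  rows: "0 0 0 0 0 0.166 0.9; 0 0 0 0 0 0.166 0.9; 0 0 0 0 0 0.166 0.9; 0 0 0 0 0 0.166 0.9; 0 0 0 0 0 0.166 0.9"
  force: 5

```text
time: 0.78
position: [0.1575, 0.6304, 0.2221]
tool_rot: [1.615, 2.694, -0.001]
ft_force: [-0.1, -0.1, -0.6]
grip_width: 0.519
grip_force: 0.0
```

Request:
jog_arm:
  rows: "0 0 0 0 0 0.166 0.9; 0 0 0 0 0 0.166 0.9; 0 0 0 0 0 0.166 0.9; -4.4 3.2 0 0 0 0 0.9; -4.4 3.2 0 0 0 0 0.9"

```text
time: 1.4
position: [0.2217, 0.5414, 0.2218]
tool_rot: [2.221, 2.22, -0.001]
ft_force: [1.7, 0.6, -0.1]
grip_width: 0.06
grip_force: 0.0
```

Request:
jog_arm:
  rows: "-4.4 3.2 0 0 0 0 0.9; -4.4 3.2 0 0 0 0 0.9; -4.4 3.2 0 0 0 0 0.9; -4.4 3.2 0 0 0 0 0.9; -4.4 3.2 0 0 0 0 0.9"

```text
time: 2.02
position: [0.3817, 0.3205, 0.2225]
tool_rot: [-2.223, -2.219, -0.0]
ft_force: [0.7, 0.5, -0.2]
grip_width: 0.05
grip_force: 0.0
```

Request:
jog_arm:
  rows: "-4.4 3.2 0 0 0 0 0.9; -4.4 3.2 0 0 0 0 0.9; -4.4 3.2 0 0 0 0 0.9; -4.4 3.2 0 0 0 0 0.9; 0 0 0 0 0 0 0.9"

```text
time: 2.65
position: [0.5107, 0.1406, 0.2227]
tool_rot: [2.232, 2.208, -0.001]
ft_force: [-1.1, 0.5, -0.7]
grip_width: 0.052
grip_force: 0.0
```

Request:
jog_arm:
  rows: "-3.6 3 0 0 0 0 0.9; 0 0 5 0 0 0 0.9; 0 0 5 0 0 0 0.9; 0 0 5 0 0 0 0.9; 0 0 0 0 0 0 0.9"

```text
time: 3.28
position: [0.5346, 0.1099, 0.0689]
tool_rot: [-2.22, -2.218, 0.013]
ft_force: [-0.9, -0.1, 0.3]
grip_width: 0.051
grip_force: 0.0
```

```bash
python3 - <<'E'
from h import *
s=ctrl.get_state();print(s['position'],s['ft_force'])
d=get('wrist','w1');print(d['origin'])
E
```

```text
[0.53456027 0.10993437 0.06892505] [-0.87023205 -0.07321973  0.33348186]
[0.5366611  0.18797851 0.23097539]
```

View pics/w1.png

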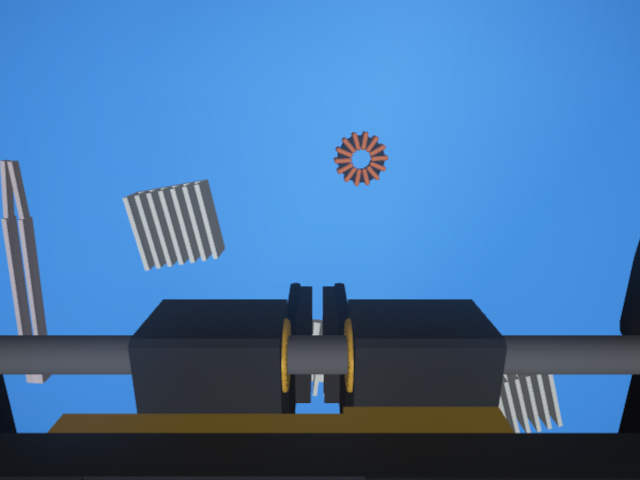

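The wrist view shows the choke at (360,158) well clear of the fingers. Sink 1 is at (175,225), and the middle sink is hidden below the fingers, just ahead of them. Now I descend and push.

Request:
jog_arm:
  rows: "0 0.4 3 0 0 0 0.8; 0 0 2.5 0 0 0 0.8; 0 0 0.6 0 0 0 0.8; 0 0 0 0 0 0 0.8; -1 0 0 0 0 0 0.8"

```text
time: 3.95
position: [0.5438, 0.1009, 0.0133]
tool_rot: [2.221, 2.221, 0.005]
ft_force: [-0.0, 0.4, -0.8]
grip_width: 0.101
grip_force: 0.0
```

Request:
jog_arm:
  rows: "-0.8 0 0 0 0 0 0.8; -0.8 0 0 0 0 0 0.8; -0.8 0 0 0 0 0 0.8; -0.8 0 0 0 0 0 0.8; -1 0 0 0 0 0 0.8"

```text
time: 4.58
position: [0.5425, 0.0576, 0.0116]
tool_rot: [-2.223, -2.22, -0.001]
ft_force: [0.1, 0.1, 1.1]
grip_width: 0.098
grip_force: 0.3
```

Request:
jog_arm:
  rows: "-1.2 0.1 0 0 0 0 0.8; -1.2 0.1 0 0 0 0 0.8; -1.2 0.1 0 0 0 0 0.8; -1.2 0.1 0 0 0 0 0.8; -1.2 0.1 0 0 0 0 0.8"

```text
time: 5.2
position: [0.5474, -0.003, 0.0116]
tool_rot: [2.224, 2.219, 0.0]
ft_force: [-0.1, 0.4, -0.1]
grip_width: 0.098
grip_force: 0.2
```

```bash
python3 - <<'E'
from h import *
d=get('scene');cv2.imwrite('pics/s1.png',cv2.resize(d['img'][140:360,120:480],None,fx=2,fy=2))
E
```

```text
(no output)
```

View pics/s1.png

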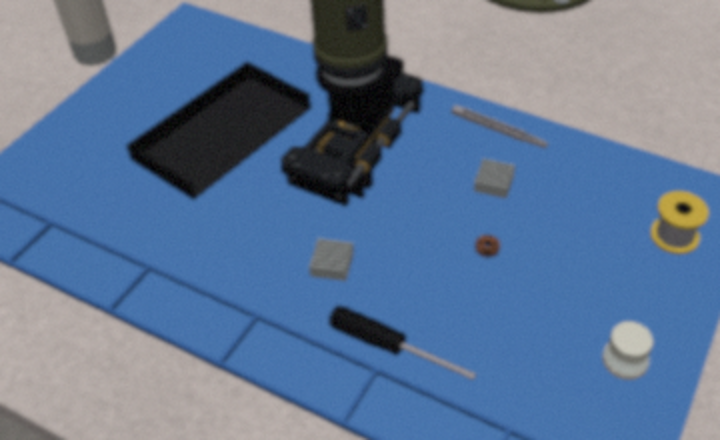

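The scene crop shows the other two sinks at (330,258) and (493,178), undisturbed. The pushed sink is hidden by the gripper at about (330,170). I continue the push.

Request:
jog_arm:
  rows: "-1.2 0.05 0.2 0 0 0 0.8; -1.2 0.05 0.1 0 0 0 0.8; -1.2 0.05 0 0 0 0 0.8; -1.2 0.05 0 0 0 0 0.8; -1.2 0.05 0 0 0 0 0.8"

```text
time: 5.88
position: [0.5497, -0.0631, 0.0085]
tool_rot: [2.224, 2.219, -0.0]
ft_force: [0.1, 0.4, -0.0]
grip_width: 0.101
grip_force: 0.1
```

Request:
jog_arm:
  rows: "-1.2 0 0 0 0 0 0.8; -1.2 0 0 0 0 0 0.8; -1.2 0 0 0 0 0.02 0.8; -1.2 0 0 0 0 0.02 0.8; -1.2 0 0 0 0 0.02 0.8"

```text
time: 6.5
position: [0.5488, -0.1229, 0.0086]
tool_rot: [-2.291, -2.15, -0.0]
ft_force: [0.2, 1.2, -0.2]
grip_width: 0.099
grip_force: 0.1
```

Request:
jog_arm:
  rows: "-1.2 0 0 0 0 0.03 0.8; -1.2 0 0 0 0 0.03 0.8; -1.2 0 0 0 0 0.03 0.8; -1.2 0 0 0 0 0.02 0.8; 0 0 0 0 0 0 0.8"

```text
time: 7.12
position: [0.5433, -0.1714, 0.0086]
tool_rot: [2.406, 2.019, -0.001]
ft_force: [0.3, 0.2, 0.3]
grip_width: 0.1
grip_force: 0.0
```

Request:
jog_arm:
  rows: "-1.2 0 0 0 0 0 0.8; -1.2 0 0 0 0 0 0.8; 0 0 0 0 0 0 0.8; 1.5 0 0 0 0 0 0.8; 0 0 -5 0 0 0 0.8"

```text
time: 7.75
position: [0.5399, -0.1743, 0.0556]
tool_rot: [-2.395, -2.022, 0.007]
ft_force: [0.3, -0.0, 0.1]
grip_width: 0.099
grip_force: 0.0
```

Request:
jog_arm:
  rows: "0 0 -5 0 0 -0.175 0.8; 5 2 0 0 0 0 0.8; 5 2 0 0 0 0 0.8; 5 2 0 0 0 0 0.8; 5 2 0 0 0 0 0.8"

```text
time: 8.38
position: [0.6218, 0.0255, 0.1087]
tool_rot: [-2.215, -2.227, -0.002]
ft_force: [0.8, -0.3, 0.5]
grip_width: 0.099
grip_force: 0.0
```

Request:
jog_arm:
  rows: "5 2 0 0 0 0 0.8; 0 0 0 0 0 0 0.8"

```text
time: 8.62
position: [0.6416, 0.0812, 0.1077]
tool_rot: [-2.204, -2.235, -0.003]
ft_force: [0.1, -0.8, -0.9]
grip_width: 0.097
grip_force: 0.0
```

```bash
python3 - <<'E'
from h import *
d=get('top');f=d['img']
for s in sinks(d):print('s',s)
cv2.imwrite('pics/c2.png',cv2.resize(f[160:320,240:450],None,fx=3.7,fy=3.7,interpolation=2))
E
```

```text
s [ 533.1 -214.4  116.1  212.3   79.9]
s [533.7  97.9 414.9 220.7   3.4]
```

View pics/c2.png

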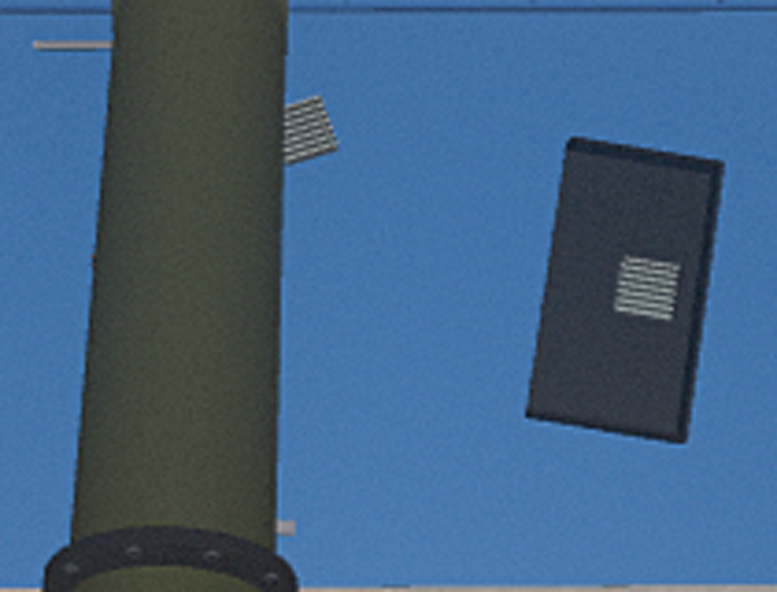

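The crop shows the middle sink flat and fully inside the tray at (647,288). The next sink, at (310,130), is unmoved.

Request:
jog_arm:
  rows: "0 1 5 0 0 0 0.8; 0 0 4 0 0 0 0.8; 0 0 0.9 0 0 0 0.8; 0 0 0 0 0 0 0.8; -0.8 0 0 0 0 0 0.8"

```text
time: 9.3
position: [0.6529, 0.0642, 0.0118]
tool_rot: [2.216, 2.225, 0.005]
ft_force: [0.1, -0.4, 0.2]
grip_width: 0.099
grip_force: 0.0
```

Request:
jog_arm:
  rows: "-0.8 0 0 0 0 0 0.8; -0.8 0 0 0 0 0 0.8; -0.8 0 0 0 0 0 0.8; -0.8 0 0 0 0 0.03 0.8; -0.8 0 0 0 0 0.03 0.8"

```text
time: 9.93
position: [0.6514, 0.0232, 0.0096]
tool_rot: [-2.286, -2.155, -0.0]
ft_force: [-0.3, 0.3, 1.3]
grip_width: 0.096
grip_force: 0.4
```

Request:
jog_arm:
  rows: "-0.8 0 0 0 0 0.04 0.8; -0.8 0 0 0 0 0.05 0.8; -0.8 0 0 0 0 0.05 0.8; -1 0 0 0 0 0.05 0.8; -1 0 0 0 0 0.03 0.8"

```text
time: 10.55
position: [0.6443, -0.0205, 0.0095]
tool_rot: [2.509, 1.89, -0.0]
ft_force: [1.5, 0.8, 0.5]
grip_width: 0.102
grip_force: 0.3
```

```bash
python3 - <<'E'
from h import *
d=get('top');f=d['img']
cv2.imwrite('pics/c3.png',cv2.resize(f[160:320,240:450],None,fx=3.7,fy=3.7,interpolation=2))
E
```

```text
(no output)
```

View pics/c3.png

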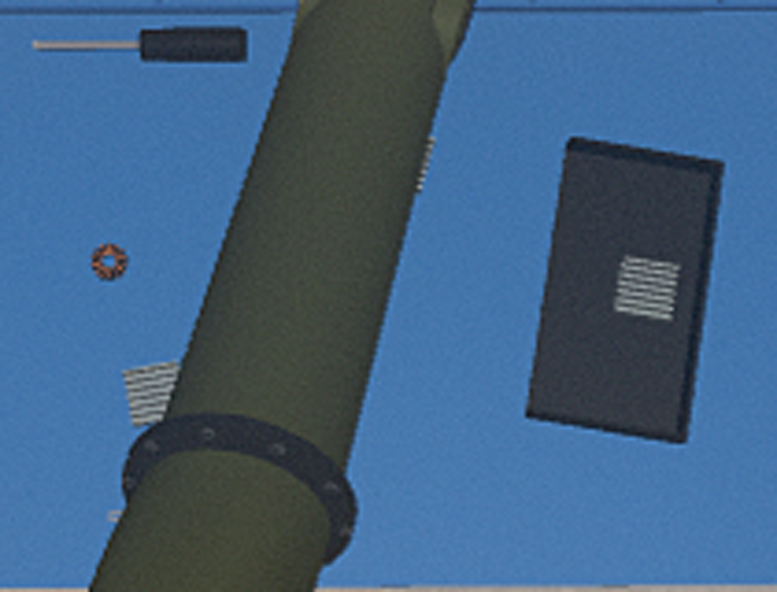

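The crop shows the third sink's leading edge, (433,138) to (417,192), parallel to the fingers and on course. I continue into the tray.

Request:
jog_arm:
  rows: "-1.2 0 0 0 0 0 0.8; -1.2 0 0 0 0 0 0.8; -1.2 0 0 0 0 0 0.8; -1.2 0 0 0 0 0 0.8; -1.2 0 0 0 0 -0.02 0.8"

```text
time: 11.22
position: [0.6278, -0.0784, 0.0095]
tool_rot: [-2.487, -1.92, 0.0]
ft_force: [0.4, 0.3, 0.0]
grip_width: 0.103
grip_force: 0.1
```

Request:
jog_arm:
  rows: "-1.2 0 0 0 0 -0.02 0.8; -1.2 0 0 0 0 -0.02 0.8; -1.2 0 0 0 0 -0.02 0.8; -1.2 0 0 0 0 -0.02 0.8; -1.2 0 0 0 0 0 0.8"

```text
time: 11.85
position: [0.615, -0.1368, 0.0096]
tool_rot: [-2.409, -2.017, -0.0]
ft_force: [0.1, -0.4, 0.1]
grip_width: 0.101
grip_force: 0.1
```

Request:
jog_arm:
  rows: "-1.2 0 0 0 0 0 0.8; -1.2 0 0 0 0 0 0.8; -1.2 0 0 0 0 0 0.8; -1.2 0 0 0 0 0 0.8; -1.2 0 0 0 0 0 0.8"

```text
time: 12.48
position: [0.6046, -0.1958, 0.0096]
tool_rot: [-2.409, -2.016, -0.0]
ft_force: [0.2, 1.1, -0.4]
grip_width: 0.103
grip_force: 0.2
```

Request:
jog_arm:
  rows: "-0.9 0 0 0 0 0 0.8; 0 0 0 0 0 0 0.8; 1.5 0 0 0 0 0 0.8; 0 0 -5 0 0 0 0.8; 0 0 -5 0 0 0 0.8"

```text
time: 13.1
position: [0.6058, -0.1864, 0.11]
tool_rot: [-2.405, -2.019, 0.001]
ft_force: [0.9, -0.2, -0.5]
grip_width: 0.097
grip_force: 0.0
```

Request:
jog_arm:
  rows: "0 0 0 0 0 -0.1 0.8; 0 0 0 0 0 -0.18 0.8; 5 -2 0 0 0 0 0.8; 5 -2 0 0 0 0 0.8; 5 -2 0 0 0 0 0.8"

```text
time: 13.72
position: [0.5298, -0.0427, 0.1095]
tool_rot: [-2.101, -2.335, -0.001]
ft_force: [-0.1, 0.2, -0.1]
grip_width: 0.102
grip_force: 0.0
```

Request:
jog_arm:
  rows: "5 -2 0 0 0 0 0.8; 5 -2 0 0 0 0 0.8; 5 -2 0 0 0 0 0.8; 5 -2 0 0 0 0 0.8; 0 0 0 0 0 0 0.8"

```text
time: 14.35
position: [0.4278, 0.15, 0.1097]
tool_rot: [-2.091, -2.342, -0.001]
ft_force: [0.7, -0.7, 0.3]
grip_width: 0.098
grip_force: 0.0
```

```bash
python3 - <<'E'
from h import *
s=ctrl.get_state();print(s['position'],s['tool_rot'])
d=get('top');f=d['img']
cv2.imwrite('pics/c4.png',cv2.resize(f[160:320,240:450],None,fx=3.7,fy=3.7,interpolation=2))
E
```

```text
[0.4277796  0.15000788 0.10968366] [-2.09107067e+00 -2.34231077e+00 -1.48919447e-03]
```

View pics/c4.png

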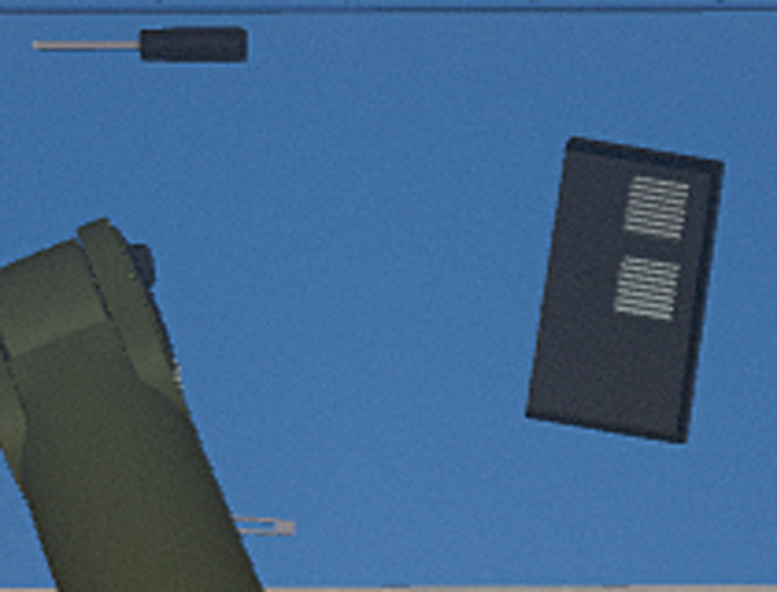

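The crop shows two sinks aligned in the tray at (657,208) and (647,288). The last one is under the forearm. I go behind it and push along an arc.

Request:
jog_arm:
  rows: "2.8 2.7 0 0 0 -0.05 0.8; 0 0 5 0 0 0 0.8; 0 0 4 0 0 0 0.8; 0 0 1 0 0 0 0.8; 0 0 0 0 0 0 0.8"

```text
time: 15.02
position: [0.4549, 0.1747, 0.0098]
tool_rot: [2.046, 2.383, -0.001]
ft_force: [-0.1, 1.0, -0.1]
grip_width: 0.098
grip_force: 0.0
```

```bash
cat >> h.py <<'E'
def where():
    s=ctrl.get_state();p=s['position'];r=R.from_rotvec(s['tool_rot']).as_matrix()
    b=(np.array([457,127.5])/1000-p[:2])@r[:2,:2]
    c=p[:2]-.0295*r[:2,0]-[.534,-.212];a=np.radians(-10)
    print('sink1 start in tool x,y mm',b*1000,'yaw',np.degrees(np.arctan2(r[1,1],r[0,1])),'z',p[2],'sink est in tray',1000*np.array([c@[np.cos(a),np.sin(a)],c@[-np.sin(a),np.cos(a)]]))
E
python3 -c "from h import *;where()"
```

```text
sink1 start in tool x,y mm [-46.99809436  -5.03380764] yaw 8.712214060699855 z 0.00980672777841023 sink est in tray [-135.62967467  339.15943239]
```

Request:
jog_arm:
  rows: "0 -0.5 0 0 0 0 0.8; -0.8 0 0 0 0 0 0.8; -0.8 0 0 0 0 0 0.8; -0.8 0 0 0 0 0 0.8; -0.8 0 0 0 0 0 0.8"

```text
time: 15.65
position: [0.4547, 0.1423, 0.0098]
tool_rot: [2.046, 2.384, 0.001]
ft_force: [0.4, -0.3, 0.3]
grip_width: 0.1
grip_force: 0.3
```

Request:
jog_arm:
  rows: "-1.2 0 0 0 0 0 0.8; -1.2 0 0 0 0 0 0.8; -1.2 0 0 0 0 0 0.8; -1.2 0 0 0 0 0 0.8; -1.2 0 0 0 0 0 0.8"

```text
time: 16.27
position: [0.4636, 0.0826, 0.0095]
tool_rot: [2.045, 2.385, -0.0]
ft_force: [-0.2, 0.3, 0.2]
grip_width: 0.101
grip_force: 0.2
```

Request:
jog_arm:
  rows: "-1.2 0 0 0 0 0 0.8; -1.2 0 0 0 0 0 0.8; -1.2 0 0 0 0 0 0.8; -1.2 0 0 0 0 0 0.8; -1.2 0 0 0 0 0 0.8"

```text
time: 16.9
position: [0.4728, 0.0234, 0.0095]
tool_rot: [-2.045, -2.385, -0.0]
ft_force: [0.1, 1.0, 0.3]
grip_width: 0.099
grip_force: 0.1
```

```bash
python3 - <<'E'
from h import *
where()
d=get('top');f=d['img']
cv2.imwrite('pics/c5.png',cv2.resize(f[160:320,240:450],None,fx=3.7,fy=3.7,interpolation=2))
E
```

```text
sink1 start in tool x,y mm [105.26769655   0.292398  ] yaw 8.766305552677036 z 0.009544714876957624 sink est in tray [-91.70463486 193.27399636]
```

View pics/c5.png

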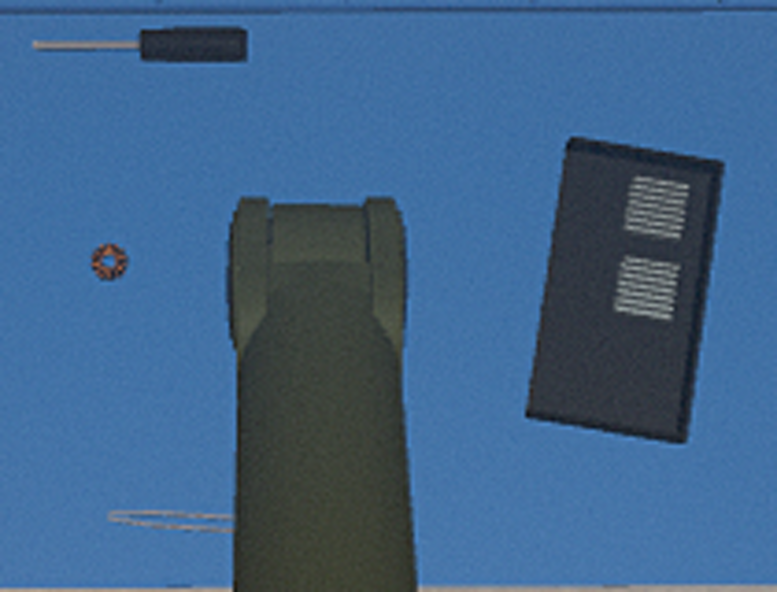

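The crop shows the last sink still hidden under the forearm, and the choke, tweezers and screwdriver unmoved. By dead reckoning it is at tray (-92,193), so I go straight on and then turn.

Request:
jog_arm:
  rows: "-1.2 0 0 0 0 0 0.8; -1.2 0 0 0 0 0 0.8; -1.2 0 0 0 0 0 0.8; -1.2 0 0 0 0 0 0.8; -1.2 0 0 0 0 0.03 0.8"

```text
time: 17.58
position: [0.4819, -0.0359, 0.0096]
tool_rot: [2.083, 2.352, 0.0]
ft_force: [-0.7, 0.5, 0.0]
grip_width: 0.099
grip_force: 0.1
```

Request:
jog_arm:
  rows: "-1 0 0 0 0 0.05 0.8; -1 0 0 0 0 0.05 0.8; -1 0 0 0 0 0.05 0.8; -1 0 0 0 0 0.05 0.8; -1 0 0 0 0 0.05 0.8"

```text
time: 18.2
position: [0.483, -0.0855, 0.0096]
tool_rot: [-2.361, -2.072, -0.0]
ft_force: [0.2, 1.2, 0.4]
grip_width: 0.099
grip_force: 0.3
```

```bash
python3 - <<'E'
from h import *
where()
d=get('top')
for s in sinks(d):print(s)
g=cv2.cvtColor(d['img'],6)[225:290,375:430]
print(''.join('#' if v>85 else '+' if v>65 else '.' for v in g[10:50:2,:].ravel()) and '\n'.join(''.join('#' if v>90 else '.' for v in r) for r in g[::3]))
E
```

```text
sink1 start in tool x,y mm [207.82496163 -53.40893451] yaw -7.4618813709781024 z 0.00958696513992538 sink est in tray [-70.91750475  86.24434345]
[364.6  94.2 132.6  12.7  86. ]
[553.1 162.3  27.1  24.8  89.8]
[ 478.4 -157.1  210.2  341.1   79.5]
[717.5 142.2 154.5  23.   89.9]
.......................................................
.......................................................
.................................#.......######........
.................................######......###.......
...................................########............
................................##.....########........
...............................#######.....####........
.......................................................
.......................................................
.......................................................
......................................................#
......................................................#
.....................................................##
.....................................................##
.....................................................##
....................................................###
....................................................###
....................######.........................####
....................#########################......####
....................###################################
...................####################################
...................####################################
```

```bash
python3 - <<'E'
from h import *
d=get('scene');cv2.imwrite('pics/s2.png',cv2.resize(d['img'][150:270,150:330],None,fx=4.2,fy=4.2,interpolation=2))
E
```

```text
(no output)
```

View pics/s2.png

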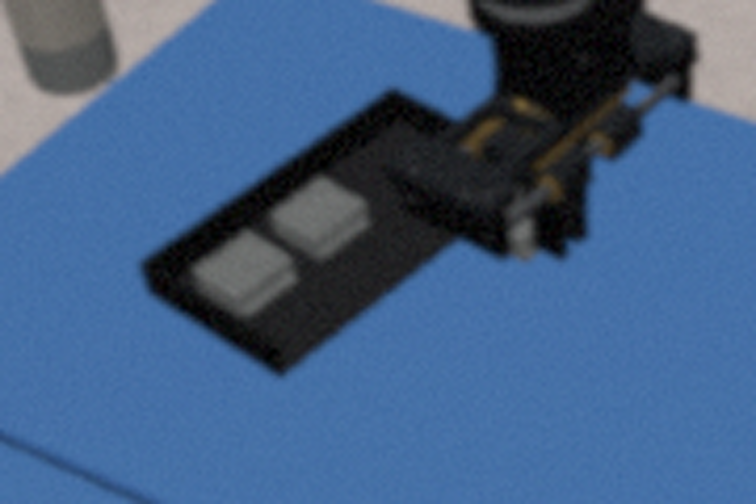

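The scene crop shows the two sinks in the tray at (245,270) and (320,215). A sliver of the last sink shows at (520,235), next to the fingertips. I check where that is.

```bash
python3 - <<'E'
from h import *
d=get('scene');a=np.radians(-10);Rm=np.array([[np.cos(a),np.sin(a)],[-np.sin(a),np.cos(a)]])
for n,px in(('top',[[508,212],[532,216],[520,225]]),('bot',[[520,258],[535,252]])):
    p=ray(d,np.array(px)/4.2+150-0,.021 if n=='top' else .004)[:,:2]
    print(n,p.round(3),((p-[.534,-.212])@Rm.T*1000).round())
E
```

```text
top [[ 0.485 -0.119]
 [ 0.481 -0.104]
 [ 0.491 -0.107]] [[-65.  83.]
 [-71.  97.]
 [-60.  96.]]
bot [[ 0.501 -0.102]
 [ 0.492 -0.097]] [[-52. 102.]
 [-61. 106.]]
```

The sliver confirms the sink at tray (-71,86), so about 7 mm clear of the wall. I continue with a slight +x drift.

Request:
jog_arm:
  rows: "-1 0.1 0 0 0 0 0.8; -1 0.1 0 0 0 0 0.8; -1 0.1 0 0 0 0 0.8; -1 0.1 0 0 0 0 0.8; -1 0.1 0 0 0 0 0.8"

```text
time: 18.98
position: [0.4815, -0.1359, 0.0095]
tool_rot: [2.358, 2.076, 0.0]
ft_force: [-0.5, -0.0, 0.1]
grip_width: 0.099
grip_force: 0.1
```

```bash
python3 -c "
from h import *
where();print(ctrl.get_state()['ft_force'])"
```

```text
sink1 start in tool x,y mm [258.20862451 -57.75799558] yaw -7.287874690320927 z 0.009545546038103685 sink est in tray [-63.47670229  36.31794875]
[-0.54130301 -0.02549569  0.08077756]
```

No contact force. Now I finish the push, back off and raise clear.

Request:
jog_arm:
  rows: "-1 0.05 0 0 0 0.01 0.8; -1 0.05 0 0 0 0.01 0.8; -1 0 0 0 0 0.01 0.8; -1 0 0 0 0 0.01 0.8; -0.8 0 0 0 0 0 0.8"

```text
time: 19.6
position: [0.4755, -0.1834, 0.0096]
tool_rot: [2.399, 2.028, 0.0]
ft_force: [0.5, 0.7, 0.1]
grip_width: 0.1
grip_force: 0.3
```

Request:
jog_arm:
  rows: "0 0 0 0 0 0 0.8; 1.5 0 0 0 0 0 0.8; 0 0 -5 0 0 0 0.8; 0 0 -5 0 0 0 0.8; 0 0 -2 0 0 0 0.8"

```text
time: 20.23
position: [0.48, -0.1667, 0.1325]
tool_rot: [2.395, 2.029, 0.006]
ft_force: [0.4, 0.9, -1.3]
grip_width: 0.103
grip_force: 0.0
```

Request:
jog_arm:
  rows: "5 0 0 0 0 0 0.8; 5 0 0 0 0 0 0.8; 5 0 0 0 0 0 0.8; 5 0 0 0 0 0 0.8; 0 0 0 0 0 0 0.8"

```text
time: 20.85
position: [0.5111, 0.0359, 0.1294]
tool_rot: [-2.388, -2.039, -0.001]
ft_force: [0.2, -0.7, -1.2]
grip_width: 0.099
grip_force: 0.0
```

```bash
python3 - <<'E'
from h import *
d=get('top');im=d['img'];hsv=cv2.cvtColor(im,cv2.COLOR_BGR2HSV)
g=cv2.GaussianBlur(cv2.cvtColor(im,6),(3,3),0)
m=((g>85)&(hsv[...,1]<90)).astype(np.uint8);m[:195]=0;m[282:]=0;m[:,:382]=0;m[:,440:]=0
m=cv2.morphologyEx(m,cv2.MORPH_CLOSE,np.ones((4,4)))
a=np.radians(-10);Rm=np.array([[np.cos(a),np.sin(a)],[-np.sin(a),np.cos(a)]])
for c in cv2.findContours(m,0,1)[0]:
    if cv2.contourArea(c)>40:
        p=(ray(d,c[:,0],.021)[:,:2]-[.534,-.212])@Rm.T*1000
        print(p.min(0).round(),p.max(0).round(),cv2.minAreaRect(p.astype(np.float32)))
for s in sinks(d):print(s)
E
```

```text
[-85. -40.] [-44.   1.] ((-64.47858428955078, -19.617616653442383), (40.955413818359375, 40.79122543334961), 0.20786690711975098)
[-22. -40.] [20.  0.] ((-0.9644222259521484, -20.110301971435547), (40.50971603393555, 41.61134338378906), 89.32376861572266)
[ 39. -39.] [81.  1.] ((60.113189697265625, -19.08708953857422), (39.62112045288086, 41.53820037841797), 88.63370513916016)
[554.5 162.3  24.7  26.5  27. ]
[ 533.6 -214.5  116.1  211.3   79.9]
[524.8  73.  413.1 261.8   4.5]
```

All three sinks are square and wholly inside, with 40 mm footprints spanning y -40 to +1 and |x| up to 85 in the tray frame. The robot is clear, so I hand in.

```bash
python3 -c "
from h import *
print(ticket.close_job())"
```

```text
the job is handed in; nothing more can be done
None
```

All three heat sinks are flat and wholly inside the tray, at least 15 mm from the walls and 50 mm in from the mouth edge; no bystander was seen to move, and the job was handed in at about 21 s.

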